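# Start up the sanding station

## Task

Start up the sanding station by fingertip, in the workshop's order: press the power strip's rocker on, then the dust extractor's rocker on, and last press the sander's start button (the low flat one) fully in and let it spring back. Press neither the mushroom stop button nor any switch out of turn. Pick nothing up: the power strip and the tools and wood lying about stay where they are.

Things in the scene. Friction and masses are not known exactly. Their poses are not given: they have to be found in the camera images.
- station: plywood board, 300 x 470 mm (x, y), 18 mm thick, fixed to the bench; it carries the dust extractor on its right and the disc sander on its left. Origin: centre of its underside; x points away from the robot, y to the left, turned at most 0.12 rad.
- extractor: dust extractor: grey steel box, 240 x 150 mm (x, y), top 158 mm above the bench, on the station (centre at x 0.005, y -0.15). On top: a rocker and a round dial (not needed) near the robot, an exhaust grille behind. Its frame is the station's frame (same origin and axes).
- sander: disc sander on the station, same frame as the station. Disc of 125 mm facing the robot at y 0.055, top 169 mm above the bench; motor behind it; aluminium work table before it, 95 x 140 mm, 93 mm above the bench; left of the table (centre x -0.045, y 0.187) a light grey start/stop box, 70 mm wide, 121 mm deep, its top sloping 15 degrees down towards the robot.
- strip: ivory four-socket power strip, 270 x 57 x 42 mm high, about 0.75 kg, loose on the bench left or right of the station. Its x axis runs along it, away from the robot (turned at most 0.2 rad). One black rocker near its end towards the robot (x -0.105); two black plugs, tops 72 mm above the bench, at x 0.042 and 0.089. Origin: centre of its underside.
- strip_rocker_on (a point): middle of the face of the ON half of the strip's rocker, 10 mm from the pivot, 49 mm above the bench when off. Rocker 32 mm long, 26 mm wide, two halves in a shallow V; the ON half, nearer the strip's end, is tilted up 20 degrees when off, and lies level, 46 mm above the bench, 2 mm above its frame, when on. x axis: pivot to ON half's tip; z: up when off.
- strip_rocker (a joint): the power strip's rocker: 0 = off, 0.35 rad = fully on. Stiff in its pivot: about 3 N on the middle of the ON half moves it, and it stays where it is left, so push it right down to its stop.
- fan_rocker_on (a point): middle of the face of the ON half of the rocker on the extractor's top, near the robot and the sander; 165 mm above the bench when off. Rocker like the strip's (32 x 26 mm) but crosswise: the ON half is the left one, tilted up 20 degrees when off; level, 162 mm above the bench, 2 mm above its frame, when on. x axis: pivot to ON half's tip; z: up when off.
- fan_rocker (a joint): the extractor's rocker: 0 = off, 0.35 rad = fully on; same action and force as the strip's.
- start_top (a point): centre of the face of the sander's start button: the low flat round black one (28 mm in diameter, 11 mm above the box, in a steel ring 36 mm across and 3 mm high), on the start/stop box's half farther from the robot, about 86 mm above the bench. z axis: the button's outward normal, 15 degrees off vertical, leaning towards the robot.
- start (a joint): travel of the start button along its axis: 0 = out, 0.006 m = fully in. Springs back when let go; 1.5 N starts it, 5 N is fully in.
- stop_top (a point): centre of the sander's stop button: big black mushroom head, 40 mm in diameter, 26 mm above the box, 58 mm nearer to the robot than the start button on the same slope, about 86 mm above the bench. Not to be pressed in this job.
- stop (a joint): travel of the stop button: 0 = out, 0.006 m = fully in; same spring as the start button.
- tray: shallow white plastic tray, 280 x 80 mm and 32 mm high, with three wood-handled chisels in it; lies across from the power strip, on the other side of the station. Origin: centre of its underside. Bystander: leave it.
- blank: small wooden workpiece, 34 x 75 x 36 mm high, lying on the sander's aluminium work table. Origin: centre of its underside. Bystander.
- cork: cork sanding block, 60 x 100 x 32 mm, lying on the station's board behind the start/stop box. Origin: centre of its underside. Bystander.
- glue: white glue bottle, 58 mm in diameter, 165 mm high, standing in front of the station. Origin: centre of its underside. Bystander.
- brush: paint brush lying on the bench in front of the station. Origin: under its middle. Bystander.
- stick: short square wooden stick, 100 x 20 x 18 mm, lying on the station's board between the extractor and the sander's motor. Origin: centre of its underside. Bystander.
- tub: round white open tub of screws, 90 mm across the rim, 55 mm high, in front of the station. Origin: centre of its underside. Bystander.

How it is judged:
By the outcome, as a careful person would: the job done as asked, in the order asked, and still so for the second after the job is handed in, with the robot touching nothing.
It also fails if it takes over 64 s, if anything falls off the work surface, if the arm or the gripper's body presses on something with over 40 N, if the wrist force passes 120 N, or if a joint passes its speed limit or range.

## Robot

A 7-joint arm with a two-finger parallel gripper is mounted at the origin on the work surface. World frame = base frame: x ahead of the robot, y to its left, z up, the work surface at z = 0. Lengths are in m, angles in rad, forces in N, time in s.
With the tool pointing down it reaches from about 0.4 to 0.75 m from the base axis. Payload 19.5 kg.
Tool frame: the origin (TCP) lies midway between the tips of the shut fingers; the grasp point (between the pads) lies 19 mm behind it; y points along the fingers, x is the direction in which the jaws open and shut, and the axes are right-handed (so a half turn about y gives the same grasp; the last joint's range is limited). The gripper opens to 85 mm and grips with 20 to 120 N. Pads are 22 mm wide; open, the fingers measure 114 mm over their backs; the gripper's body (76 mm by 85 mm) begins 54 mm behind the grasp point. The pads swing forward as they close: fully open they stand 13 mm farther back than shut.
Start: joints at [1.082, 0.707, -0.028, 1.485, 0.022, 0.951, -0.075], TCP at [0.248, -0.519, 0.205] pointing down, gripper open.
Joint ranges: [-2.71, 2.71], [-0.32, 2.16], [-1.57, 1.52], [0, 2.45], [-1.46, 4.6], [0, 2.02], [-2.83, 2.83]. Speed limits (rad/s): [1.89, 1.89, 2.57, 2.57, 3.01, 3.01, 3.01].

## Interface

Orientations are given as a unit quaternion [w, x, y, z].
In Python, from rig import ctrl, jaws, grab_frame, camera_params, order, telemetry gives the robot as it stands. The module is installed in compiled form; this text tells all that it offers. Calls block until the motion is done:
- ctrl.movep(position, orientation): joint-space move of the TCP to a pose.
- ctrl.move_straight(position, rot=None, velocity=0.15, guard=None): straight line of the TCP; rot=None keeps the orientation; velocity is the mean speed in m/s. With guard (N) it stops when the force on the tool has changed by that much, and returns True; else False.
- ctrl.move_joints(angles): joint-space move.
- jaws.move_gripper(opening, f_grip=None): finger opening in m; f_grip is the grip in N (None keeps the last); returns when the fingers have stopped.
- ctrl.dwell(seconds).
- ctrl.solve_ik(position, orientation): joint angles nearest the present ones, or None.
- grab_frame(name): name is "scene" or "top"; returns (picture, depth): 384x512x3 uint8, red, green, blue; 384x512 float32, m along the optical axis (not along the pixel's ray), 0 where there is no reading.
- camera_params(name): a dict with "fov_y" (degrees; the focal length in pixels is half the picture's height over the tangent of half this angle, whatever the lens; pixels are square), "cx", "cy" (the principal point, pixels), "k1" (the pictures are not rectified: a ray, as slopes to the right and down, at radius r is drawn at 1 + k1 r^2 times it, then the intrinsics apply), "origin" and "rotation" of the camera in the world. Camera axes: x right, y down, z forward; pixel columns grow to the right and rows downward; lengths in m; the calibration is good to about 2 mm. A picture is of the moment at which its call begins. camera_params takes no time and is no camera call.
A pose or a line that the arm cannot do raises ctrl.PlanningError and nothing moves.
- order.finish_job(): hands the job in, once; it reports no verdict.
Readings, each from a call of its own:
- telemetry.get_t(): time.
- telemetry.get_joints(): joint angles.
- telemetry.get_qvel(): joint speeds.
- telemetry.get_effort(): joint torques, N m.
- telemetry.get_tcp_pos(): TCP position.
- telemetry.get_eef_rot(): TCP orientation.
- telemetry.get_ft_force(): force on the tool from outside, world axes, zero at the start.
- telemetry.get_torque(): the same for the moment, N m.
- telemetry.get_grip_width(): finger opening in m.
Only numpy, scipy, OpenCV 4.12 (cv2) and the standard library are available. Lean on these libraries where they do the work, as an engineer would, in place of code of your own. Each camera call takes 0.05 s, during which the arm holds its last target.

## Working session

There is one attempt and no reset: what is moved stays moved. The work goes in short steps, each a Python script; the robot and the scene stay as the last script left them, time stands still between calls to the robot, and variables do not carry over. Pictures are saved under pics/ and viewed, and the job is handed in when it is done.

```bash
mkdir -p pics; cat > h.py <<'E'
import numpy as np, cv2
from rig import ctrl, jaws, grab_frame, camera_params, order, telemetry
def cam(n):
    p=camera_params(n); f=192/np.tan(np.radians(p["fov_y"])/2)
    K=np.array([[f,0,p["cx"]],[0,f,p["cy"]],[0,0,1.]])
    R=np.array(p["rotation"]); 
    return p,K,R,np.array(p["origin"])
def cloud(n,depth):
    p,K,R,o=cam(n)
    v,u=np.mgrid[0:384,0:512].astype(float)
    x=(u-p["cx"])/K[0,0]; y=(v-p["cy"])/K[0,0]
    xd,yd=x.copy(),y.copy()
    for _ in range(10):
        s=1+p["k1"]*(x*x+y*y); x=xd/s; y=yd/s
    P=np.stack([x*depth,y*depth,depth],-1)@R.T+o
    P[depth==0]=np.nan
    return P
def proj(n,P):
    p,K,R,o=cam(n); c=(np.atleast_2d(P)-o)@R
    s=c[:,:2]/c[:,2:]; s=s*(1+p["k1"]*(s**2).sum(1,keepdims=True))
    return s*K[0,0]+[p["cx"],p["cy"]]
E
python3 - <<'E'
from h import *
for n in("scene","top"):
    im,d=grab_frame(n); np.savez(n+"0.npz",im=im,d=d)
    cv2.imwrite(f"pics/{n}0.png",cv2.resize(im[:,:,::-1],(800,600),interpolation=cv2.INTER_CUBIC))
    p=camera_params(n);print(n,p)
print(telemetry.get_t(),telemetry.get_tcp_pos(),telemetry.get_eef_rot(),telemetry.get_joints())
E
```

```text
scene {'fov_y': 45.85603614225303, 'cx': 260.9695313279365, 'cy': 195.09174615971108, 'k1': -0.102440541180624, 'origin': array([ 1.52674613, -0.52097324,  1.05718959]), 'rotation': array([-0.35544601,  0.77919794,  0.46659737, -0.22089726])}
top {'fov_y': 45.03437731873551, 'cx': 251.93627843351334, 'cy': 187.79459238201895, 'k1': -0.10893637252806151, 'origin': array([0.35295375, 0.01965633, 1.22920822]), 'rotation': array([-0.04780741,  0.7144706 , -0.69528332,  0.06186522])}
0.1 [ 0.24836923 -0.51832353  0.2050058 ] [ 0.59851411 -0.59818303  0.37707592 -0.37652579] [ 1.08224256  0.70699327 -0.02760202  1.48493448  0.02197932  0.95087464
 -0.07552657]
```

```bash
sed -i 's/    R=np.array(p\["rotation"\]); /    from scipy.spatial.transform import Rotation as RR; R=RR.from_quat(np.roll(p["rotation"],-1)).as_matrix()/' h.py
python3 - <<'E'
from h import *
for n in("scene","top"):
    z=np.load(n+"0.npz"); P=cloud(n,z["d"])
    print(n,np.nanmedian(P[...,2]), cam(n)[2])
    np.save(n+"P.npy",P)
E
```

```text
scene 0.0014864090892983128 [[ 0.4669826   0.57010932 -0.67594572]
 [ 0.88417751 -0.31189006  0.34778544]
 [-0.01254503 -0.76006576 -0.64972507]]
top 0.00047449044820657704 [[ 0.02550759 -0.98760376  0.15488115]
 [-0.99943423 -0.0285911  -0.01771372]
 [ 0.02192236 -0.15434169 -0.98777429]]
```

View pics/scene0.png

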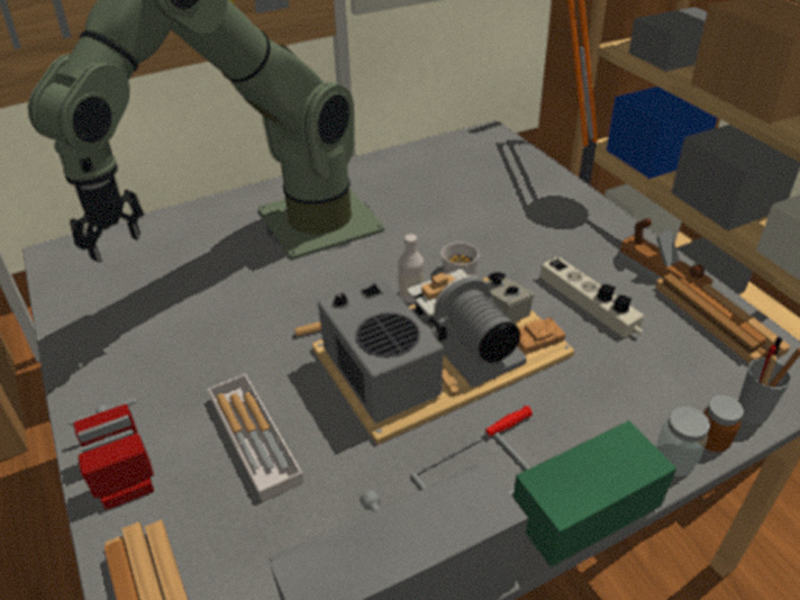

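View pics/top0.png

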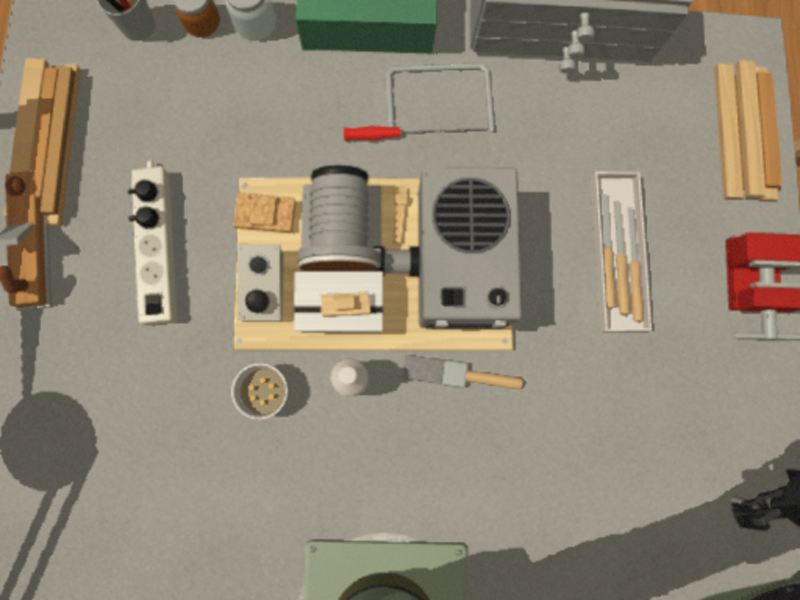

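The top view shows the strip on the left (rocker ≈(153,303) in the 800-px picture), the extractor rocker at ≈(453,297), start ≈(258,265) and the mushroom stop ≈(257,300). Next I'll measure these.

```bash
python3 - <<'E'
from h import *
z=np.load("top0.npz"); im=z["im"]; P=np.load("topP.npy")
def crop(u0,v0,w,h,s,name):
    c=cv2.resize(im[v0:v0+h,u0:u0+w,::-1],None,fx=s,fy=s,interpolation=cv2.INTER_CUBIC);return c
a=crop(75,170,60,45,6,''); b=crop(265,170,60,45,6,''); c=crop(145,150,60,60,6,'')
cv2.imwrite("pics/z1.png",np.vstack([np.hstack([a,b])])); cv2.imwrite("pics/z2.png",c)
def pr(name,u,v): print(name,P[v,u].round(4))
S=512/800
for nm,u,v in [("strip rocker",153,303),("fan rk",453,297),("start",258,265),("stop",257,300),("dial",498,297)]:
    pr(nm,round(u*S),round(v*S))
X,Y,Z=P[...,0],P[...,1],P[...,2]
def rect(m,name):
    pts=P[m][:,:2].astype(np.float32); r=cv2.minAreaRect(pts); print(name,m.sum(),r, P[m].mean(0).round(4))
print("board"); 
mb=(Z>.012)&(Z<.024)&(Y<.32)&(Y>-.3)&(X>.3)
rect(mb,'board')
rect((Z>.152)&(Z<.164)&(Y<.05)&(Y>-.3)&(X>.3),'extr')
rect((Z>.034)&(Z<.047)&(Y>.33)&(Y<.5)&(X>.35),'strip')
E
```

```text
strip rocker [0.5106 0.3972 0.0461]
fan rk [ 0.5178 -0.0887  0.161 ]
start [0.571  0.2187 0.0868]
stop [0.5151 0.218  0.0872]
dial [ 0.5173 -0.1544  0.1767]
board
board 7308 ((0.7190954089164734, -0.016753166913986206), (0.7378653287887573, 0.5959835648536682), 3.772834300994873) [0.5562 0.0553 0.0178]
extr 5973 ((0.752015233039856, -0.12044936418533325), (0.2568126916885376, 0.551310658454895), 76.71412658691406) [ 0.6172 -0.1165  0.1579]
strip 1766 ((0.7742824554443359, 0.4332337975502014), (0.1649746596813202, 0.5873821973800659), 86.6444320678711) [0.6248 0.4084 0.0414]
```

View pics/z1.png

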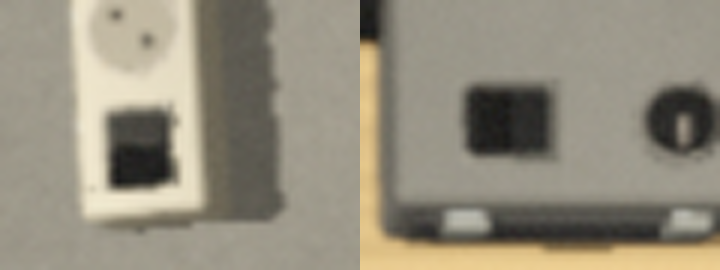

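View pics/z2.png

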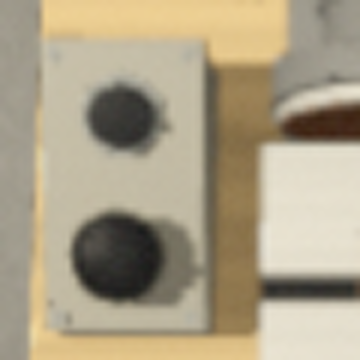

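```bash
python3 - <<'E'
from h import *
im=np.load("top0.npz")["im"]; P=np.load("topP.npy"); o=cam("top")[3]
X,Y,Z=P[...,0],P[...,1],P[...,2]
def atz(m,z):
    q=P[m]; d=q-o; return o+d*((z-o[2])/d[:,2])[:,None]
dark=(im.max(2)<75)
def blob(u0,u1,v0,v1,z,name,th=75):
    m=np.zeros(Z.shape,bool); m[v0:v1,u0:u1]=(im.max(2)<th)[v0:v1,u0:u1]
    m&=~np.isnan(Z)
    n,l,s,c=cv2.connectedComponentsWithStats(m.astype(np.uint8)); k=1+np.argmax(s[1:,4]); m=l==k
    q=atz(m,z); r=cv2.minAreaRect(q[:,:2].astype(np.float32)); print(name,s[k],q.mean(0).round(4),'rect',np.round(r[0],4),np.round(r[1],4),round(r[2],1),'zmed',np.nanmedian(P[m][:,2]))
for th in(75,95):
    blob(90,107,184,204,.046,'strip rk',th); blob(281,299,182,198,.161,'fan rk',th); blob(155,175,162,178,.087,'start',th); blob(152,175,182,203,.087,'stop',th)
# strip white top
def rect(box,zr,name):
    u0,u1,v0,v1=box; m=np.zeros(Z.shape,bool); m[v0:v1,u0:u1]=True
    m&=(Z>zr[0])&(Z<zr[1]); m=cv2.morphologyEx(m.astype(np.uint8),cv2.MORPH_OPEN,np.ones((3,3)))>0
    r=cv2.minAreaRect(P[m][:,:2].astype(np.float32)); print(name,m.sum(),np.round(r[0],4),np.round(r[1],4),round(r[2],2))
rect((80,115,100,212),(.036,.048),'strip')
rect((262,338,100,215),(.150,.166),'extr')
m=np.zeros(Z.shape,bool); m[105:230,145:335]=1
r=im.astype(int); w=m&(Z>.01)&(Z<.026)&(r[...,0]-r[...,2]>40)
rr=cv2.minAreaRect(P[w][:,:2].astype(np.float32)); print('board',rr)
# scene camera check
E
```

```text
strip rk [ 94 190   9  11  87] [0.5073 0.3968 0.046 ] rect [0.5082 0.3971] [0.0269 0.0211] 4.3 zmed 0.04706091866254525
fan rk [283 185  13  11 138] [ 0.5182 -0.0861  0.161 ] rect [ 0.5178 -0.0864] [0.0237 0.0285] 1.6 zmed 0.16263756867902845
start [161 165   9   9  69] [0.573  0.2183 0.087 ] rect [0.5735 0.2188] [0.0208 0.0202] 3.1 zmed 0.08586529154785572
stop [158 186  14  14 152] [0.5136 0.2162 0.087 ] rect [0.5139 0.2168] [0.033  0.0326] 3.0 zmed 0.08386381701153778
strip rk [ 93 189  11  12 112] [0.5089 0.3971 0.046 ] rect [0.5094 0.3968] [0.0288 0.0267] 1.7 zmed 0.046724495845906655
fan rk [283 184  14  12 157] [ 0.5184 -0.0871  0.161 ] rect [ 0.5189 -0.0875] [0.0262 0.0306] 0.9 zmed 0.1624599718958224
start [160 165  11  10  86] [0.5727 0.2189 0.087 ] rect [0.5722 0.2187] [0.023  0.0254] 1.6 zmed 0.0854808679250616
stop [157 186  16  14 178] [0.5139 0.2167 0.087 ] rect [0.5139 0.2168] [0.0327 0.0377] 1.7 zmed 0.08381662773160825
strip 1553 [0.6139 0.4124] [0.268  0.0574] 7.45
extr 5889 [ 0.6067 -0.115 ] [0.2376 0.1501] 1.36
board ((0.5976322293281555, 0.03502419590950012), (0.299259752035141, 0.4705088138580322), 1.5762110948562622)
```

```bash
cat >> h.py <<'E'
from scipy.spatial.transform import Rotation as RR
YS,OS=np.radians(1.5),np.array([.5978,.035,0])
YP=np.radians(7.6)
def quat(yaw,flip,alongx=True,tilt=0.):
    # tool y = into surface; tool x across, tool z along (frame axes)
    n=np.array([-np.sin(tilt),0,np.cos(tilt)]); ty=-n
    tx=np.array([0,1.,0]) if alongx else np.array([1.,0,0])
    if flip: tx=-tx
    tz=np.cross(tx,ty); R=RR.from_euler('z',yaw).as_matrix()@np.stack([tx,ty,tz],1)
    return np.roll(RR.from_matrix(R).as_quat(),1)
def best(p,**k):
    q0=telemetry.get_joints(); r=[]
    for f in(0,1):
        q=quat(flip=f,**k); s=ctrl.solve_ik(p,q)
        if s is not None: r.append((np.abs(np.array(s)-q0).max(),q,np.round(s,2)))
    return sorted(r,key=lambda t:t[0])
cs,sn=np.cos(YP),np.sin(YP)
PIV=np.array([.510,.3982,0]); STRIP=PIV-.013*np.array([cs,sn,0])
FAN=np.array([.5187,-.0872,0])+.013*np.array([-np.sin(YS),np.cos(YS),0])
START=np.array([.573,.2192,.086])
E
python3 - <<'E'
from h import *
print(STRIP,FAN)
for n,p,k in (("strip",STRIP+[0,0,.2],dict(yaw=YP)),("strip low",STRIP+[0,0,.046],dict(yaw=YP)),("fan",FAN+[0,0,.161],dict(yaw=YS,alongx=False)),("start",START,dict(yaw=YS,tilt=np.radians(15)))):
    for b in best(p,**k): print(n,b)
E
```

```text
[0.4971142  0.39648067 0.        ] [ 0.5183597  -0.07420445  0.        ]
strip (np.float64(1.5076024440072626), array([-0.46576378,  0.46576378,  0.53203768, -0.53203768]), array([-0.43,  0.89, -0.73,  1.23,  0.58,  1.23,  0.55]))
strip (np.float64(1.925493683402661), array([-0.53203768,  0.53203768, -0.46576378,  0.46576378]), array([-0.84,  0.83,  0.28,  1.25, -0.23,  1.09, -1.98]))
strip low (np.float64(1.5650147809587658), array([-0.46576378,  0.46576378,  0.53203768, -0.53203768]), array([-0.48,  1.05, -0.55,  1.39,  0.62,  0.89,  0.49]))
strip low (np.float64(2.0645160145202617), array([-0.53203768,  0.53203768, -0.46576378,  0.46576378]), array([-0.98,  1.09,  0.62,  1.41, -0.73,  0.88, -1.59]))
fan (np.float64(0.8679728474301529), array([-0.7070462 ,  0.7070462 ,  0.00925574, -0.00925574]), array([ 0.21,  0.7 , -0.24,  1.73,  0.23,  0.74, -0.12]))
fan (np.float64(2.342174859863877), array([ 0.00925574, -0.00925574,  0.7070462 , -0.7070462 ]), array([-0.25,  0.78,  0.66,  1.74, -0.62,  0.83, -2.42]))
start (np.float64(1.4638565808046375), array([-0.42478792,  0.55359439,  0.56828054, -0.43605699]), array([-0.38,  0.84, -0.18,  1.78,  0.73,  0.38,  0.44]))
start (np.float64(1.7802580879175824), array([ 0.56828054, -0.43605699,  0.42478792, -0.55359439]), array([-0.7 ,  0.89,  0.42,  1.79, -0.7 ,  0.34, -1.36]))
```

Everything is reachable. I'll close the fingers, lift, and press the strip rocker.

```bash
python3 - <<'E'
from h import *
jaws.move_gripper(0.0,20)
p=np.array(telemetry.get_tcp_pos()); ctrl.move_straight(p+[0,0,.17],velocity=.2)
b=best(STRIP+[0,0,.3],yaw=YP)[0]; ctrl.movep(STRIP+[0,0,.3],b[1])
ctrl.move_straight(STRIP+[0,0,.085],velocity=.15)
print(telemetry.get_t(),telemetry.get_tcp_pos(),telemetry.get_grip_width(),telemetry.get_ft_force())
for n in("scene","top"):
    im,d=grab_frame(n); np.savez(n+"1.npz",im=im,d=d)
    u,v=proj(n,telemetry.get_tcp_pos())[0].astype(int); u=np.clip(u,50,461);v=np.clip(v,40,343)
    cv2.imwrite(f"pics/{n}1.png",cv2.resize(im[v-40:v+40,u-50:u+50,::-1],None,fx=6,fy=6,interpolation=cv2.INTER_CUBIC)); print(u,v)
E
```

```text
6.7667 [0.49725519 0.39673215 0.0857646 ] 2.503987358961916e-05 [0.23778543 0.12598333 0.26726794]
355 158
93 197
```

View pics/scene1.png

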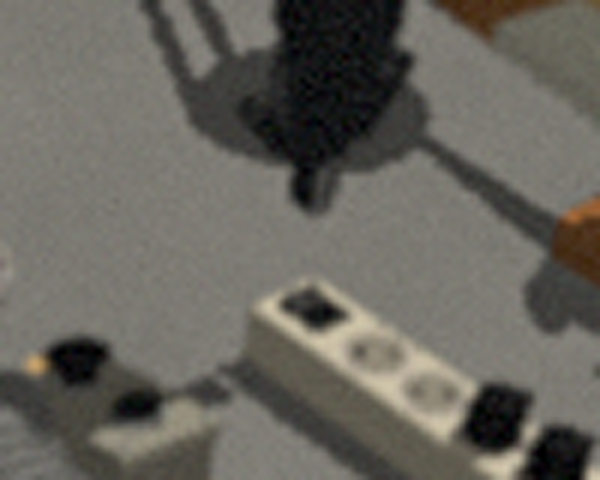

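View pics/top1.png

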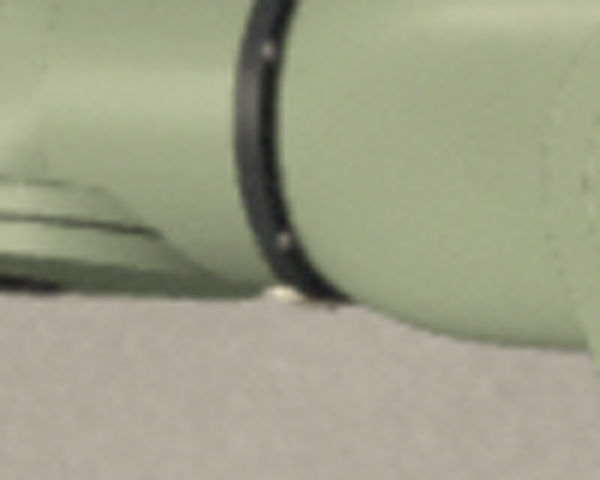

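The scene view shows the closed fingertips over the rocker (crop 315,210 and 315,308), but the tip looks higher than the projected TCP (crop 300,240). I'll check that in the point cloud.

```bash
python3 - <<'E'
from h import *
d=np.load("scene1.npz")["d"]; P=cloud("scene",d)
t=np.array(telemetry.get_tcp_pos()); print(t,proj("scene",t),proj("scene",STRIP+[0,0,.049]))
m=(np.abs(P[...,0]-t[0])<.04)&(np.abs(P[...,1]-t[1])<.04)&(P[...,2]>.06)&(P[...,2]<.16)
v,u=np.where(m)
for vv in np.unique(v):
    k=v==vv; print(vv,u[k].min(),u[k].max(),P[vv,u[k]].mean(0).round(4))
P0=np.load("sceneP.npy")
for n,p in(("strip end rk",PIV+[0,0,.046]),("start",START),("stop",[.5139,.2168,.087])):
    print(n,proj("scene",p)*800/512)
E
```

```text
[0.4972623  0.39662023 0.08558979] [[354.98859849 158.16286377]] [[353.75528626 166.18722387]]
141 365 365 [0.5063 0.4237 0.1572]
142 361 363 [0.5069 0.4097 0.1578]
143 350 362 [0.5061 0.3909 0.1591]
144 357 361 [0.5086 0.3968 0.1544]
145 353 361 [0.5095 0.3908 0.1526]
146 354 361 [0.5046 0.3935 0.1446]
147 354 361 [0.5047 0.3941 0.1401]
148 353 361 [0.5042 0.3929 0.1359]
149 353 360 [0.5057 0.3899 0.1335]
150 353 360 [0.506  0.3904 0.1292]
151 353 360 [0.5064 0.3907 0.125 ]
152 354 360 [0.5053 0.3947 0.1186]
153 356 358 [0.5077 0.3933 0.1162]
strip end rk [[556.46914532 263.36320412]]
start [[509.89097298 288.01752433]]
stop [[494.04287658 273.23695151]]
```

```bash
python3 - <<'E'
from h import *
t=np.array(telemetry.get_tcp_pos());print(telemetry.get_t(),t,telemetry.get_qvel())
def low(P,t):
    m=(np.hypot(P[...,0]-t[0],P[...,1]-t[1])<.07)&(P[...,2]>t[2]-.025)&(P[...,2]<t[2]+.08)
    v,u=np.where(m)
    for vv in np.unique(v)[-7:]:
        k=v==vv; print(vv,u[k].min(),u[k].max(),P[vv,u[k]].mean(0).round(4))
print("initial"); low(np.load("sceneP.npy"),np.array([.2484,-.5183,.205]))
print(proj("scene",[.2484,-.5183,.205]))
im,d=grab_frame("scene"); P=cloud("scene",d); print("now"); low(P,t)
im0=np.load("scene0.npz")["im"]
a=im0[110:180,30:110]; b=im[115:185,315:395]
cv2.imwrite("pics/cmp.png",cv2.resize(np.hstack([a,b])[...,::-1],None,fx=5,fy=5,interpolation=cv2.INTER_NEAREST))
E
```

```text
6.8667 [0.4972623  0.39662023 0.08558979] [ 1.23570958e-03  3.01918212e-03  1.81104592e-03  5.27865297e-04
 -1.28675263e-03 -1.42156520e-05 -2.13504122e-03]
initial
161 56 63 [ 0.2746 -0.5605  0.27  ]
162 57 63 [ 0.2761 -0.5601  0.267 ]
163 57 64 [ 0.2769 -0.5597  0.2636]
164 57 64 [ 0.2748 -0.5607  0.2589]
165 58 64 [ 0.2762 -0.5603  0.2558]
166 60 65 [ 0.2785 -0.557   0.2523]
167 62 64 [ 0.2749 -0.5568  0.2461]
[[ 77.45631946 169.34862681]]
now
147 354 361 [0.5077 0.3915 0.1428]
148 353 360 [0.5048 0.39   0.1372]
149 353 360 [0.5045 0.391  0.1324]
150 353 360 [0.5035 0.3926 0.1269]
151 353 360 [0.5051 0.3918 0.1238]
152 354 360 [0.5042 0.3957 0.1176]
153 355 358 [0.5041 0.3941 0.1137]
```

View pics/cmp.png

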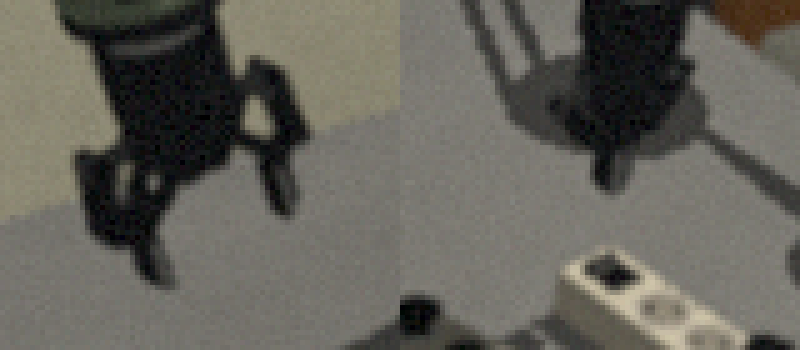

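Both before and after closing, the visible fingertips end about 25 mm above the reported TCP. Touch will settle it: I'll descend slowly with a light guard first, then a press guard.

```bash
python3 - <<'E'
from h import *
f0=np.array(telemetry.get_ft_force())
r=ctrl.move_straight(STRIP+[0,0,.015],velocity=.02,guard=2)
print(r,np.array(telemetry.get_tcp_pos()).round(4),np.array(telemetry.get_ft_force()).round(2),f0.round(2),telemetry.get_t())
im,d=grab_frame("scene")
cv2.imwrite("pics/s2.png",cv2.resize(im[120:190,315:405,::-1],None,fx=6,fy=6,interpolation=cv2.INTER_CUBIC))
E
```

```text
True [0.4968 0.3964 0.0244] [-0.38  0.32  1.32] [-0.18 -0.42 -0.06] 9.5167
```

View pics/s2.png

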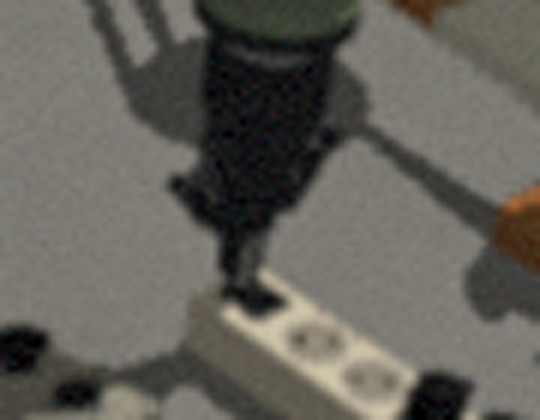

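Contact came at TCP z 0.024, so the real tips end about 26 mm behind the reported TCP. The picture shows the tip on the rocker's near half. Now I'll press to the stop.

```bash
python3 - <<'E'
from h import *
f0=np.array(telemetry.get_ft_force())
r=ctrl.move_straight(STRIP+[0,0,.010],velocity=.02,guard=16)
print(r,np.array(telemetry.get_tcp_pos()).round(4),np.array(telemetry.get_ft_force()).round(2),f0.round(2),telemetry.get_t())
ctrl.dwell(.2);print(np.array(telemetry.get_tcp_pos()).round(4),np.array(telemetry.get_ft_force()).round(2))
ctrl.move_straight(STRIP+[0,0,.11],velocity=.1)
im,d=grab_frame("scene"); P=cloud("scene",d)
cv2.imwrite("pics/s3.png",cv2.resize(im[120:190,315:405,::-1],None,fx=6,fy=6,interpolation=cv2.INTER_CUBIC))
E
```

```text
True [0.4969 0.3965 0.02  ] [-1.9  -2.93 13.27] [-0.83  0.29  1.07] 9.975
[0.4969 0.3965 0.0201] [-2.39 -3.76 15.36]
```

View pics/s3.png

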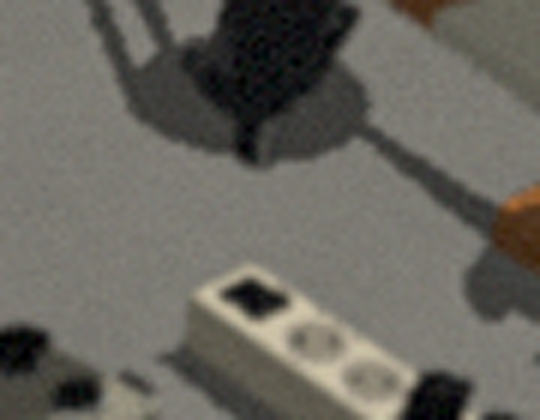

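Stopped hard at 15 N, with the face at about 46 mm (offset included). Moving to hover over the fan rocker, then checking the strip rocker in the top view before going on.

```bash
python3 - <<'E'
from h import *
OFF=.026
ctrl.move_straight(STRIP+[0,0,.30],velocity=.25)
h=FAN+[0,0,.30]
b=best(h,yaw=YS,alongx=False)[0]; print(b); ctrl.movep(h,b[1])
print(telemetry.get_t(),np.array(telemetry.get_tcp_pos()).round(4))
im,d=grab_frame("top"); np.savez("top2.npz",im=im,d=d); im0=np.load("top0.npz")["im"]
a=im0[175:210,80:120];b=im[175:210,80:120]
cv2.imwrite("pics/t2.png",cv2.resize(np.hstack([a,b])[...,::-1],None,fx=9,fy=9,interpolation=cv2.INTER_CUBIC))
s,_=grab_frame("scene"); s0=np.load("scene0.npz")["im"]
c=np.hstack([x[150:190,335:385] for x in(s0,s)])
cv2.imwrite("pics/s4.png",cv2.resize(c[...,::-1],None,fx=7,fy=7,interpolation=cv2.INTER_CUBIC))
cv2.imwrite("pics/s4f.png",s[...,::-1])
E
```

```text
(np.float64(0.9912839721832505), array([-0.7070462 ,  0.7070462 ,  0.00925574, -0.00925574]), array([ 0.66,  0.77, -1.28,  1.48,  0.74,  1.44, -0.61]))
13.9083 [ 0.5186 -0.0733  0.3   ]
```

View pics/t2.png

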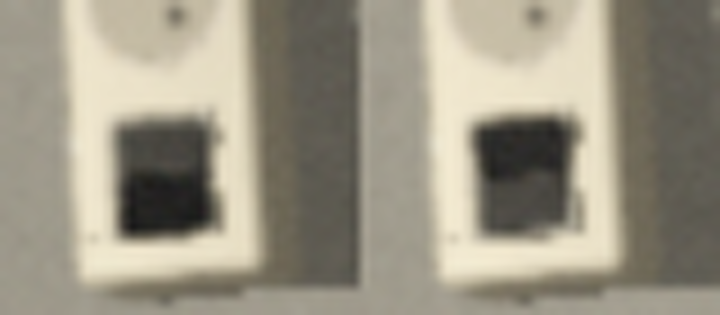

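View pics/s4.png

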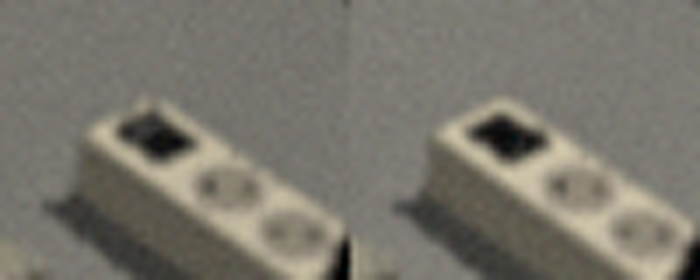

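View pics/s4f.png

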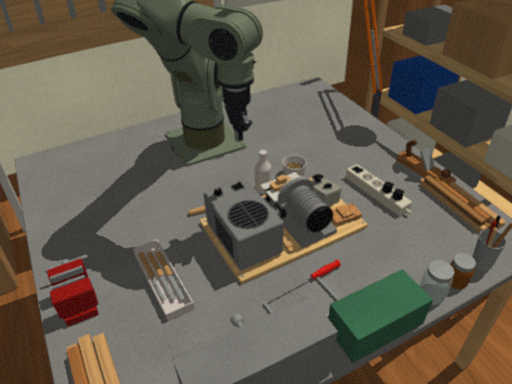

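The top view shows the strip rocker's shading swapped, with the near half now light and level, so it is on and the strip hasn't moved. Next is the fan rocker.

```bash
python3 - <<'E'
from h import *
print(proj("scene",FAN+[0,0,.326]),proj("scene",FAN+[0,0,.165]))
ctrl.move_straight(FAN+[0,0,.160],velocity=.12)
im,d=grab_frame("scene")
cv2.imwrite("pics/s5.png",cv2.resize(im[140:230,185:295,::-1],None,fx=6,fy=6,interpolation=cv2.INTER_CUBIC))
r=ctrl.move_straight(FAN+[0,0,.128],velocity=.02,guard=2)
print(r,np.array(telemetry.get_tcp_pos()).round(4),np.array(telemetry.get_ft_force()).round(2),telemetry.get_t())
im,d=grab_frame("scene")
cv2.imwrite("pics/s6.png",cv2.resize(im[140:230,185:295,::-1],None,fx=6,fy=6,interpolation=cv2.INTER_CUBIC))
E
```

```text
[[237.93420882 140.36180192]] [[240.2504576  183.52501763]]
True [ 0.5182 -0.0741  0.1401] [ 1.56 -1.08  0.23] 16.3583
```

View pics/s6.png

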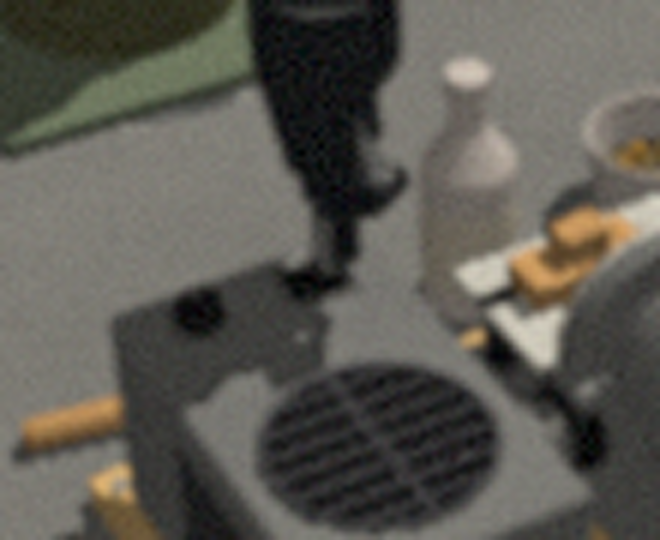

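The finger is touching the rocker's left half (crop 330,275), at the expected height. Pressing to the stop.

```bash
python3 - <<'E'
from h import *
r=ctrl.move_straight(FAN+[0,0,.126],velocity=.02,guard=16)
print(r,np.array(telemetry.get_tcp_pos()).round(4),np.array(telemetry.get_ft_force()).round(2),telemetry.get_t())
ctrl.dwell(.2);print(np.array(telemetry.get_tcp_pos()).round(4),np.array(telemetry.get_ft_force()).round(2))
ctrl.move_straight(FAN+[0,0,.18],velocity=.1)
ctrl.move_straight(FAN+[0,0,.30],velocity=.25)
k=dict(yaw=YS,tilt=np.radians(15)); n=RR.from_euler('z',YS).apply([-np.sin(np.radians(15)),0,np.cos(np.radians(15))])
h=START+n*.16
b=best(h,**k)[0]; print(b,h); ctrl.movep(h,b[1])
print(telemetry.get_t(),np.array(telemetry.get_tcp_pos()).round(4))
im,d=grab_frame("top"); np.savez("top3.npz",im=im,d=d); im0=np.load("top0.npz")["im"]
a=im0[170:210,270:315];b=im[170:210,270:315]
cv2.imwrite("pics/t3.png",cv2.resize(np.hstack([a,b])[...,::-1],None,fx=8,fy=8,interpolation=cv2.INTER_CUBIC))
cv2.imwrite("pics/t3f.png",im[...,::-1])
im,d=grab_frame("scene");np.savez("scene3.npz",im=im,d=d)
cv2.imwrite("pics/s7.png",cv2.resize(im[110:220,200:360,::-1],None,fx=5,fy=5,interpolation=cv2.INTER_CUBIC))
E
```

```text
True [ 0.5184 -0.074   0.136 ] [-3.09 -0.9  13.63] 16.8083
[ 0.5184 -0.074   0.136 ] [-3.75 -1.85 15.67]
(np.float64(0.683653773395726), array([-0.42478792,  0.55359439,  0.56828054, -0.43605699]), array([ 0.13,  0.89, -1.42,  1.71,  1.17,  1.34,  0.08])) [0.53160314 0.21811599 0.24054813]
19.375 [0.5321 0.2169 0.2403]
```

View pics/t3.png

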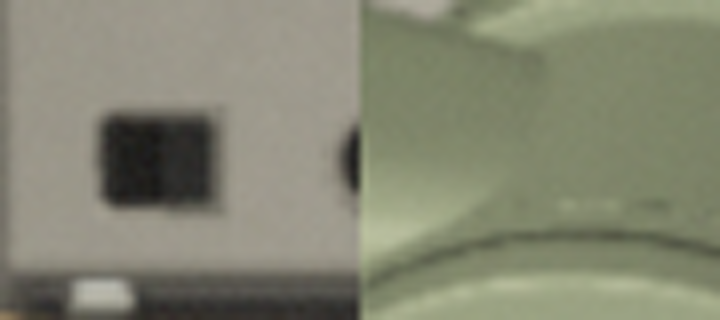

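View pics/t3f.png

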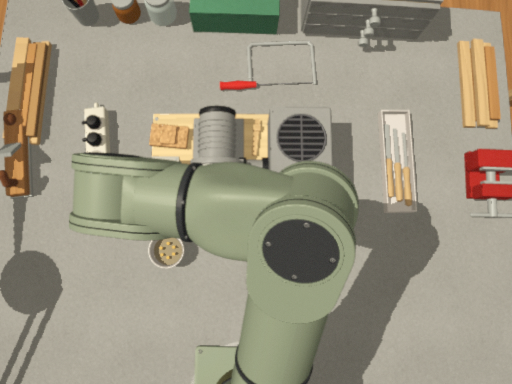

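View pics/s7.png

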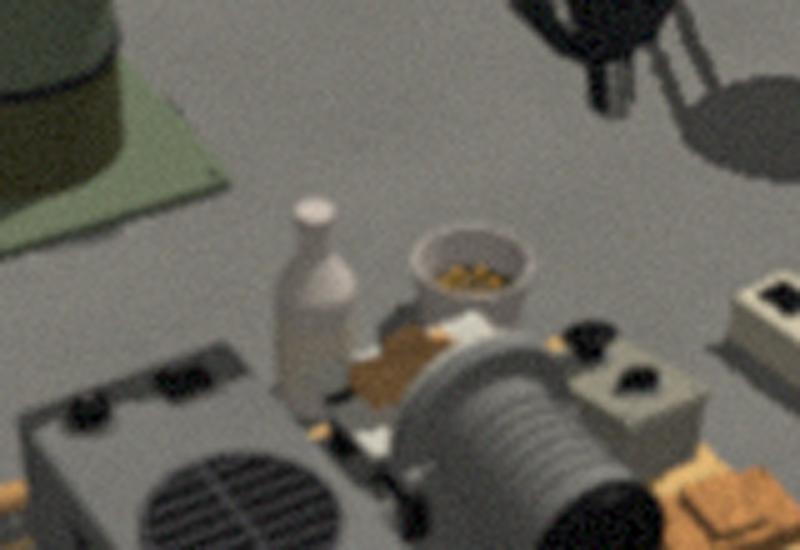

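```bash
python3 - <<'E'
from h import *
a=np.load("scene0.npz")["im"][172:205,205:250];b=np.load("scene3.npz")["im"][172:205,205:250]
cv2.imwrite("pics/s8.png",cv2.resize(np.hstack([a,b])[...,::-1],None,fx=8,fy=8,interpolation=cv2.INTER_CUBIC))
P0=np.load("sceneP.npy");P=cloud("scene",np.load("scene3.npz")["d"])
for Q in(P0,P):
    for y in(-.097,-.077):
        m=(abs(Q[...,0]-.5185)<.009)&(abs(Q[...,1]-y)<.007)&(Q[...,2]>.15)&(Q[...,2]<.18); print(y,m.sum(),Q[m][:,2].mean().round(4))
E
```

```text
-0.097 16 0.1615
-0.077 14 0.1647
-0.097 13 0.1643
-0.077 12 0.1605
```

View pics/s8.png

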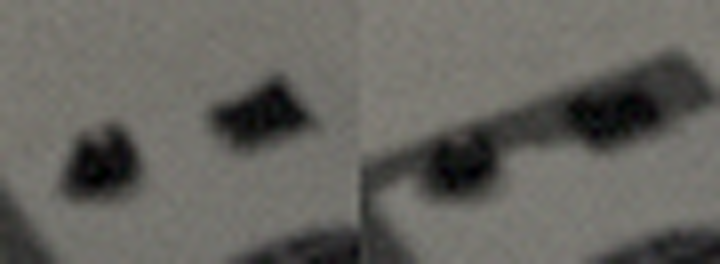

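Depth and outline both show the fan rocker flipped: left half 164.7→160.5 mm, right half 161.5→164.3 mm. Now the start button, along its axis.

```bash
python3 - <<'E'
from h import *
S=np.array([.573,.2202,.086]); n=RR.from_euler('z',YS).apply([-np.sin(np.radians(15)),0,np.cos(np.radians(15))])
q=quat(yaw=YS,flip=0,tilt=np.radians(15)); q1=telemetry.get_eef_rot(); print(q,q1)
rot=q if abs(np.dot(q,q1))>.9 else quat(yaw=YS,flip=1,tilt=np.radians(15))
ctrl.move_straight(S+n*.06,rot=rot,velocity=.12)
ctrl.move_straight(S-n*.012,rot=rot,velocity=.06)
print(telemetry.get_t(),np.array(telemetry.get_tcp_pos()).round(4),((np.array(telemetry.get_tcp_pos())-S)@n).round(4),np.array(telemetry.get_ft_force()).round(2))
im,d=grab_frame("scene")
cv2.imwrite("pics/s9.png",cv2.resize(im[135:225,270:380,::-1],None,fx=6,fy=6,interpolation=cv2.INTER_CUBIC))
E
```

```text
[-0.42478792  0.55359439  0.56828054 -0.43605699] [-0.42560618  0.55464481  0.56717497 -0.43536315]
21.8083 [0.5762 0.2204 0.0748] -0.0117 [0.03 0.24 0.47]
```

View pics/s9.png

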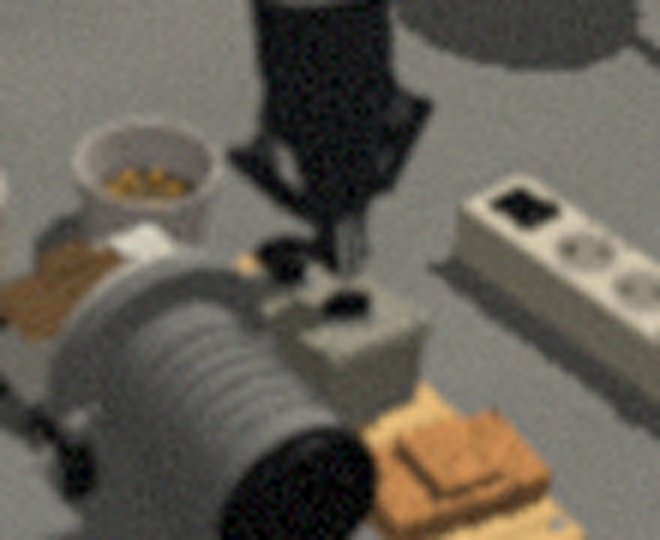

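The tip (crop 350,272) is lined up just above the start button (347,303), and the mushroom (280,258) is clear. Pressing.

```bash
python3 - <<'E'
from h import *
S=np.array([.573,.2202,.086]); n=RR.from_euler('z',YS).apply([-np.sin(np.radians(15)),0,np.cos(np.radians(15))])
def rep(s): 
    f=np.array(telemetry.get_ft_force()); print(s,telemetry.get_t(),((np.array(telemetry.get_tcp_pos())-S)@n).round(4),f.round(2),(f@n).round(2))
r=ctrl.move_straight(S-n*.040,velocity=.02,guard=2); rep(r)
r=ctrl.move_straight(S-n*.042,velocity=.015,guard=12); rep(r)
ctrl.dwell(.3); rep("hold")
im,d=grab_frame("scene")
cv2.imwrite("pics/s10.png",cv2.resize(im[135:225,270:380,::-1],None,fx=6,fy=6,interpolation=cv2.INTER_CUBIC))
E
```

```text
True 22.7083 -0.0286 [0.3  0.52 3.73] 3.52
True 23.1667 -0.0319 [-5.1  -4.64 13.49] 14.38
hold 23.4667 -0.0319 [-5.35 -3.56 14.28] 15.21
```

View pics/s10.png

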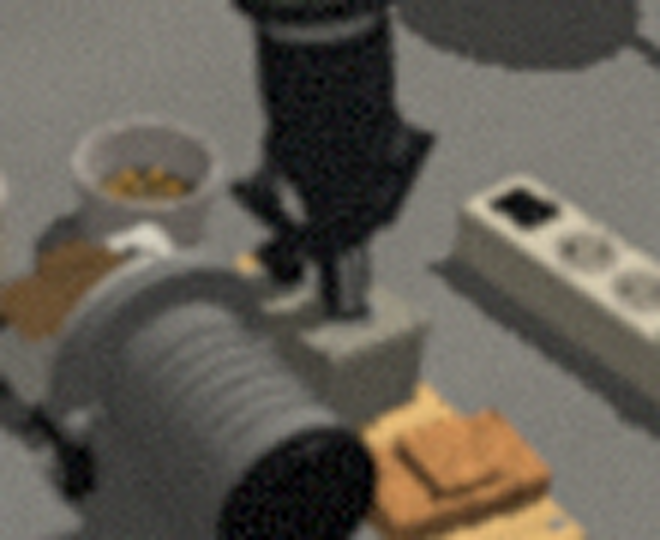

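The button bottomed at the expected 6 mm depth with 15 N. Retracting, then a final check.

```bash
python3 - <<'E'
from h import *
S=np.array([.573,.2202,.086]); n=RR.from_euler('z',YS).apply([-np.sin(np.radians(15)),0,np.cos(np.radians(15))])
ctrl.move_straight(S+n*.02,velocity=.08)
ctrl.move_straight(S+n*.2,velocity=.25)
ctrl.move_joints([1.082,0.5,-0.028,1.485,0.022,1.1,-0.075])
print(telemetry.get_t(),np.array(telemetry.get_tcp_pos()).round(3))
for nm in("top","scene"):
    im,d=grab_frame(nm); np.savez(nm+"9.npz",im=im,d=d)
    cv2.imwrite(f"pics/{nm}9.png",cv2.resize(im[...,::-1],(800,600),interpolation=cv2.INTER_CUBIC))
im=np.load("top9.npz")["im"];im0=np.load("top0.npz")["im"]
c=lambda v,u:np.hstack([x[v:v+45,u:u+45] for x in(im0,im)])
cv2.imwrite("pics/c9.png",cv2.resize(np.vstack([np.hstack([c(170,80),c(170,265)]),np.hstack([c(160,145),c(160,145)])])[...,::-1],None,fx=4,fy=4,interpolation=cv2.INTER_CUBIC))
P=cloud("top",np.load("top9.npz")["d"]);P0=np.load("topP.npy")
for Q in(P0,P):
  for c0 in(S,[.5139,.2175,.086]):
    m=np.hypot(Q[...,0]-c0[0],Q[...,1]-c0[1])<.009; print(np.nanmedian(Q[m][:,2]))
E
```

```text
27.8583 [ 0.229 -0.484  0.319]
0.08602666513411583
0.08535750865356417
0.08541805359039079
0.08452313407270107
```

View pics/c9.png

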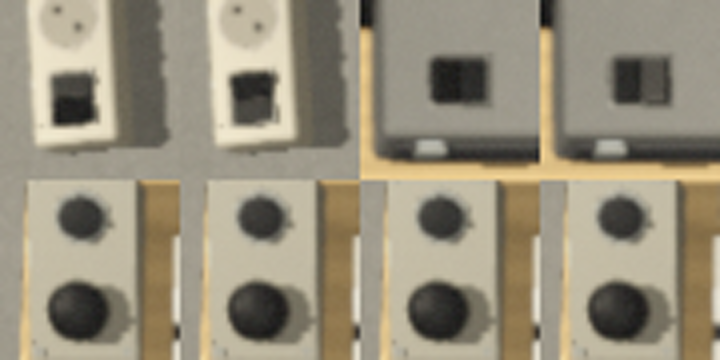

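View pics/top9.png

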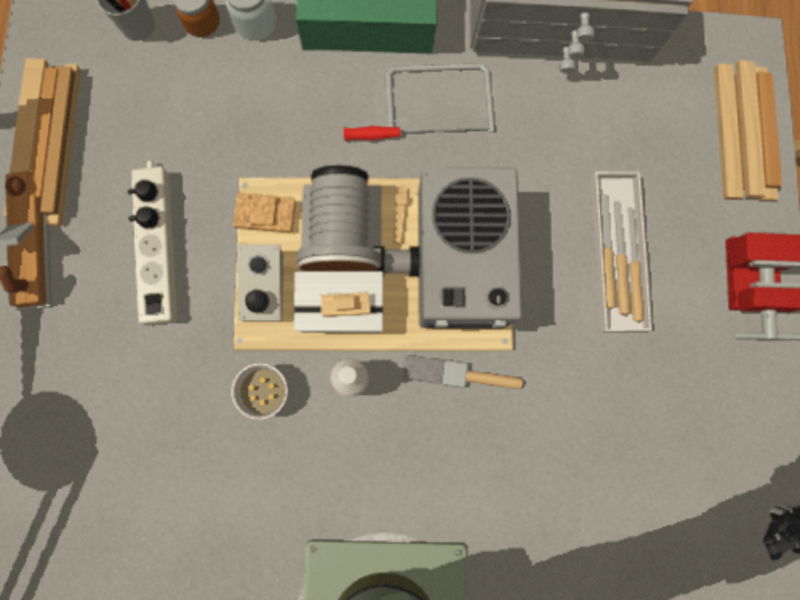

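The final top view shows both rockers flipped (strip ≈(153,303), fan ≈(453,297)). The start button is back out, the stop button is unchanged, and nothing has moved. Handing in.

```bash
python3 -c "
from h import *
order.finish_job(); print(telemetry.get_t())"
```

```text
the job is handed in; nothing more can be done
the job is handed in; nothing more can be done
```

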